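Set the fence of a layout board and lay the straightedge to it

TASK

Set up the layout board for mounting the next corkscrews: crank the black handwheel until the red pointer on the yellow fence's carriage lines up with the red marker; do not shove the fence itself. Then lay the blue straightedge flat on the board, flush against the long side of the fence that faces away from the handwheel and about midway along it, without pushing the fence off the marker. Leave the other things where they are.

Things in the scene. Friction and masses are not known exactly. Their poses are not given: they have to be found in the camera images.
- board: Fixed layout board, plywood bed 230 x 280 x 18 mm (x, y, z); origin = centre of its underside on the cart, x away from the robot, y left. Along the far edge: dark rail (x 88 to 98 mm, top z 30 mm) and white scale strip (to x 115 mm). Left of the bed a green gearbox (x 37 to 113, y 187 to 263, top z 55 mm) whose 34 mm neck leans up to the robot and carries the handwheel.
- wheel_centre (a point): Centre of the black six-lobed handwheel, 56 mm across lobes, 16 mm thick (8 mm either side of this point), at (20, 225, 115) mm in the board's frame. z = axle, pointing out of the face, 35 degrees from vertical towards the robot; x, y turn with the wheel (white dot on +x). Below it only the neck and a 42 mm collar stand within 50 mm of the axle.
- handwheel (a joint): Handwheel angle, rad; grows anticlockwise seen looking at its face. Each +1 rad drives the fence 12 mm to +y (left) of the board. Range -0.3 to 8; stays where it is left; takes about 0.3 N m.
- fence: Yellow fence bar along the board's x, slides in the board's y, driven by the handwheel (25 N would shove it). Origin = middle of its -y face (away from the handwheel), level with the board's top (z 18 mm), axes as the board's. Bar: x -95 to 95, y 0 to 20 mm, top z 10.5 mm. Its aluminium carriage at the far end: x 89 to 121, y -7 to 27, top z 32.5 mm.
- pointer (a point): Tip of the small red pointer (4 mm wide) at the far side of the fence's carriage, pointing to +x; on the middle line of the fence bar.
- marker: Fixed red marker block, 20 x 6 x 36 mm (x, y, z), standing just beyond the scale strip on the cart; origin = centre of its underside; axes parallel to the board's. The pointer lines up with it when both have the same y in the board's frame; the carriage does not hit it.
- straightedge: Loose straightedge, 0.32 kg: blue anodised aluminium blade 160 x 50 x 8 mm (x, y, z) with a dark wooden grip rib on top in the middle, 75 x 16 mm, from z = 8 to 42 mm. Origin = centre of the blade's underside, x along the blade; it is the same turned half round. Lying flush, its origin is 25 mm to -y from the fence's face.
- folding_corkscrew: Rusty folded corkscrew about 90 x 20 x 14 mm lying on the left of the board, left of the fence's travel. Origin at its underside. Leave alone.
- stopper: Smoky glass decanter stopper, 38 mm across, 60 mm high, standing on the right front of the board. Origin at its underside. Leave alone.
- bell_corkscrew: Nickel bell-housed corkscrew standing on the cart, bell 48 mm across, 100 mm high, cross handle 85 mm. Origin at its underside. Leave alone.
- walnut_cork: Carved walnut cork, 34 mm across, 68 mm high, standing on the cart. Origin at its underside. Leave alone.
- pin_jar: Glass jar with brass cap, 56 mm across, 65 mm high, on the cart at the left. Origin at its underside. Leave alone.
Mind the look-alikes: they are no part of the job. Of the things that look like the straightedge, take the one that is nearest to the robot's base at the start.

How it is judged (in metres and radians):
On the way, in this order (a step that is already met when the one before it is completed fails the run):
1. the fence is cranked so that its pointer lines up with the marker, within 3.5 mm, and is at rest (y of pointer in the frame of marker between -0.0035 and 0.0035 m and linear speed of fence below 0.003 m/s), for 0.2 s.
2. the straightedge lies flat on the board, flush along the fence (y of pointer in the frame of marker between -0.0035 and 0.0035 m and y of straightedge in the frame of fence between -0.0275 and -0.0225 m and x of straightedge in the frame of fence between -0.03 and 0.03 m and z of straightedge in the frame of fence between -0.003 and 0.003 m and angle between the x axis of straightedge and the x axis of fence, either way round below 0.03 rad and angle between straightedge's own z axis and vertical below 0.05 rad), for 0.2 s.
At the end, for the whole second after the job is handed in: The pointer is within 3.5 mm of the marker's middle along the board's y, and the straightedge lies flat on the board (within 3 mm and 0.05 rad), at rest, flush along the fence's face away from the handwheel (gap under 2.5 mm, parallel within 0.03 rad), its middle within 30 mm of the fence's middle (all of step 2 and linear speed of straightedge below 0.01 m/s); the robot touches nothing.
It fails at once if the gripper pushes the fence with more than 15 N (contact force between the fingers and fence above 15 N).
It fails at once if the straightedge is rammed into the fence with more than 25 N (contact force between straightedge and fence above 25 N).
It fails at once if one of the other things (corkscrews, stopper, cork, jar) is moved more than 20 mm (distance of any of folding_corkscrew, stopper, bell_corkscrew, walnut_cork, pin_jar from where it was at the start of the episode above 0.02 m).
It also fails if it takes over 72 s, if anything falls off the work surface, if the arm or the gripper's body presses on something with over 40 N, if the wrist force passes 120 N, or if a joint passes its speed limit or range.

ROBOT

A 6-joint arm with a two-finger parallel gripper is mounted at the origin on the work surface. World frame = base frame: x ahead of the robot, y to its left, z up, the work surface at z = 0. Lengths are in mm, angles in rad, forces in N, time in s.
With the tool pointing down it reaches from about 300 to 775 mm from the base axis. Payload 14.6 kg.
Tool frame: the origin (TCP) lies at the very end of the fingers, on their centre line; the grasp point (between the pads) lies 19 mm behind it; z points along the fingers, y is the line along which they close (so a half turn about z gives the same grasp; the last joint's range is limited). The gripper opens to 94 mm and grips with 3 to 60 N. Pads are 16 mm wide; open, the fingers measure 119 mm over their backs; the gripper's body (75 mm by 177 mm) begins 78 mm behind the grasp point.
Start: joints at [-1.278, 0.3, 1.521, -0, 1.321, -0.067], TCP at [193.64, -514.774, 205.446] pointing down, gripper open.
Joint ranges: [-3.03, 3.03], [-0.79, 2.21], [0.23, 2.52], [-1.04, 4.18], [0, 3.07], [-2.55, 2.55]. Speed limits (rad/s): [2.22, 2.22, 2.57, 3.14, 3.14, 3.14].

INTERFACE

Orientations are given as [roll, pitch, yaw] about the fixed x, y, z axes, in that order (R = Rz(yaw) Ry(pitch) Rx(roll)).
In Python, from cell import manip gives the robot as it stands.
- The arm moves only by the tool servo_tool, never from a script. Its argument "rows" is a list of rows, each a list of 7 numbers: the turn, a rotation vector about the world's x, y, z in degrees, then the shift along the world's x, y, z in mm, then the closure, from 0 (fully open) to 1 (shut). In form: [[rx, ry, rz, dx, dy, dz, fingers], ...]. A call has 1 to 20 rows; each row shifts and turns the commanded pose from where the row before left it; what a row does not reach is not made up. A row lasts 1/8 s, in which the tool goes at most 62.5 mm and 10.7 degrees, less where a joint would pass 70% of its speed; a pose out of reach is approached as far as the arm can. A call with a gripper value outside its range is refused whole. The fingers move at their own pace and stop on an object; "grip_force" is the grip in N (left out, the last holds). Time passes only in rows, so rows that do not move let the fingers close. It gives the time, the measured TCP pose, the force, the opening and the grip force at its end, in the units of the state.
- manip.read_state(): the state, without advancing time (a new reading comes with each control period).
- manip.camera(name): name is "scene" or "top" or "wrist"; returns the picture (420x560x3 uint8, red, green, blue); there is no depth.
- manip.camera_info(name): a dict with "fx", "fy", "cx", "cy" (pixels), "position" and "rotation" of the camera in the world; the wrist camera has in their place "T_tool_cam" (4x4, takes a point from camera to tool coordinates, whose origin is the TCP and whose axes are the flange's). Camera axes: x right, y down, z forward; pixel columns grow to the right and rows downward; lengths in mm; the calibration is good to about 2 mm. A picture is of the moment at which its call begins: read the wrist's pose just before it. camera_info takes no time and is no camera call.
- manip.sign_off(): hands the job in; it is judged then, once.
The state is a dict: "clock": time; "joints": joint angles; "qd": joint speeds; "effort": joint torques, N m; "eef_pos": TCP position; "eef_rot": TCP orientation; "wrist_force": force on the tool from outside, world axes, zero at the start; "moment": the same for the moment, N m; "finger_gap": finger opening in mm; "finger_force": force on a finger pad.
Only numpy, scipy, OpenCV 4.12 (cv2) and the standard library are available. Lean on these libraries where they do the work, as an engineer would, in place of code of your own. Each camera call takes 0.05 s, during which the arm holds its last target. There are 200 camera calls.

## Working session

There is one attempt and no reset: what is moved stays moved. The work goes in short steps, Python scripts to look and compute and a tool call to move; the robot and the scene stay as the last step left them, time stands still between calls to the robot, and variables do not carry over. Pictures are saved under pics/ and viewed, at most 14 in all, crops included, and the job is handed in when it is done.

Besides the shell and the picture viewer there is one more tool, called as name(argument=value, ...), one argument or row to a line, values as JSON. servo_tool: Moves the arm, as the interface text tells. Its arguments: {"type":"object","properties":{"rows":{"type":"array","items":{"type":"array","items":{"type":"number"}}},"grip_force":{"type":"number"}},"required":["rows"]}

```bash
mkdir -p pics
python3 - <<'E'
from cell import manip
import cv2
for n in("scene","top"):
    im=manip.camera(n); cv2.imwrite(f"pics/{n}0.png",im[:,:,::-1])
    i=manip.camera_info(n); print(n,i)
print(manip.camera_info("wrist"))
print(manip.read_state())
E
```

```text
scene {'fx': 397.58470465678124, 'fy': 397.58470465678124, 'cx': 282.56256237929114, 'cy': 210.92769360635364, 'position': array([1004.32012811,  775.41062071,  692.785541  ]), 'rotation': array([-2.13435561,  0.01077892,  2.64487233])}
top {'fx': 439.4705250554713, 'fy': 439.4705250554713, 'cx': 270.01689937302535, 'cy': 206.01525151829563, 'position': array([ 353.91181291,  -46.1306705 , 1373.75915455]), 'rotation': array([-2.95690578e+00,  2.32768251e-03, -1.59335609e+00])}
{'fx': 361.186132688653, 'fy': 361.186132688653, 'cx': 281.530751889765, 'cy': 210.28566294623568, 'T_tool_cam': array([[-4.59247450e-04, -9.60027362e-01, -2.79905792e-01,
         8.03599184e+01],
       [ 9.99999561e-01, -6.69470775e-04,  6.55445578e-04,
         1.40788392e+00],
       [-8.16634437e-04, -2.79905369e-01,  9.60027248e-01,
        -1.79980771e+02],
       [ 0.00000000e+00,  0.00000000e+00,  0.00000000e+00,
         1.00000000e+00]])}
{'clock': 0.1, 'joints': array([-1.27761861e+00,  3.00418596e-01,  1.52153985e+00, -3.51059911e-05,
        1.32067774e+00, -6.65738119e-02]), 'qd': array([ 0.00174529, -0.00225597, -0.00340118, -0.00144624, -0.0016295 ,
       -0.00043811]), 'effort': array([-1.21598998e-03, -5.32650268e+01, -3.53293276e+01,  7.09125982e-02,
        2.34450441e-02, -4.58412785e-05]), 'eef_pos': array([ 193.55563211, -514.56072169,  204.93256695]), 'eef_rot': array([-3.14054917e+00, -3.54914092e-05,  3.59760216e-01]), 'wrist_force': array([ 0.14095367, -0.0851171 , -0.23825772]), 'moment': array([-0.06430755,  0.0245147 ,  0.00911571]), 'finger_force': 0.0, 'finger_gap': 93.70644825119682}
```

View pics/scene0.png

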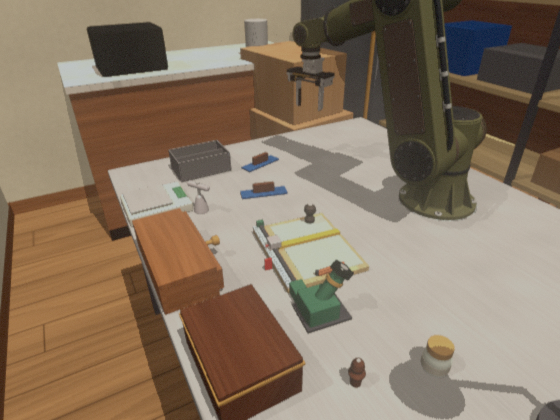

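View pics/top0.png

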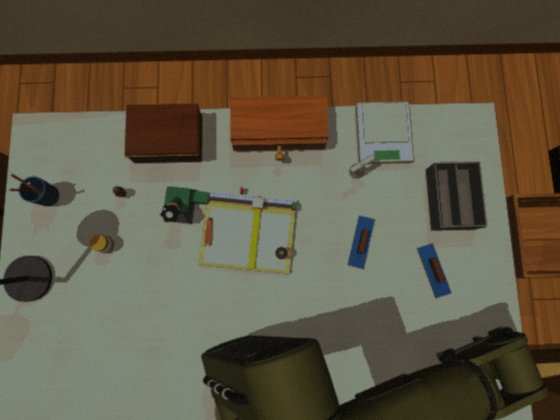

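The top view shows two blue straightedges, A at about (361,242) and B at about (434,270). The board is at (248,236), the handwheel at (170,213), the marker at (243,190) and the carriage at (258,202). Next I'll compute positions and check close crops.

```bash
cat > h.py <<'E'
import numpy as np, cv2
from scipy.spatial.transform import Rotation as R
from scipy.optimize import least_squares
from cell import manip
def cam(n,st=None):
    i=manip.camera_info(n); K=np.array([[i['fx'],0,i['cx']],[0,i['fy'],i['cy']],[0,0,1.]])
    if n=='wrist':
        T=np.eye(4);T[:3,:3]=R.from_euler('xyz',st['eef_rot']).as_matrix();T[:3,3]=st['eef_pos'];T=T@i['T_tool_cam'];return K,T[:3,:3],T[:3,3]
    return K,R.from_euler('xyz',i['rotation']).as_matrix(),np.array(i['position'])
def plane(c,px,z):
    K,r,p=c; d=(np.c_[np.atleast_2d(px),np.ones(len(np.atleast_2d(px)))]@np.linalg.inv(K).T)@r.T
    return p+d*((z-p[2])/d[:,2])[:,None]
def proj(c,X):
    K,r,p=c; q=((np.atleast_2d(X)-p)@r)@K.T; return q[:,:2]/q[:,2:]
def tri(cs,pxs):
    A=np.zeros((3,3));b=np.zeros(3)
    for c,px in zip(cs,pxs):
        K,r,p=c;d=r@np.linalg.inv(K)@np.array([*px,1.]);d/=np.linalg.norm(d);M=np.eye(3)-np.outer(d,d);A+=M;b+=M@p
    return np.linalg.solve(A,b)
E
python3 - <<'E'
from h import *
t=cam('top');s=cam('scene')
print(proj(t,[[0,0,0]]),proj(s,[[0,0,0]]))
print(plane(t,[[361,242],[434,270]],8))
a=cv2.imread('pics/top0.png')[180:280,150:310];b=cv2.imread('pics/scene0.png')[195:330,245:375]
cv2.imwrite('pics/tc.png',cv2.resize(a,None,fx=5,fy=5,interpolation=cv2.INTER_CUBIC))
cv2.imwrite('pics/sc.png',cv2.resize(b,None,fx=4,fy=4,interpolation=cv2.INTER_CUBIC))
a=cv2.imread('pics/top0.png')[205:305,340:460]
E
```

```text
[[258.07112043 411.54783495]] [[436.19150509 199.45616608]]
[[ 488.64703957 -329.23738432    8.        ]
 [ 397.35410895 -548.33367718    8.        ]]
```

View pics/tc.png

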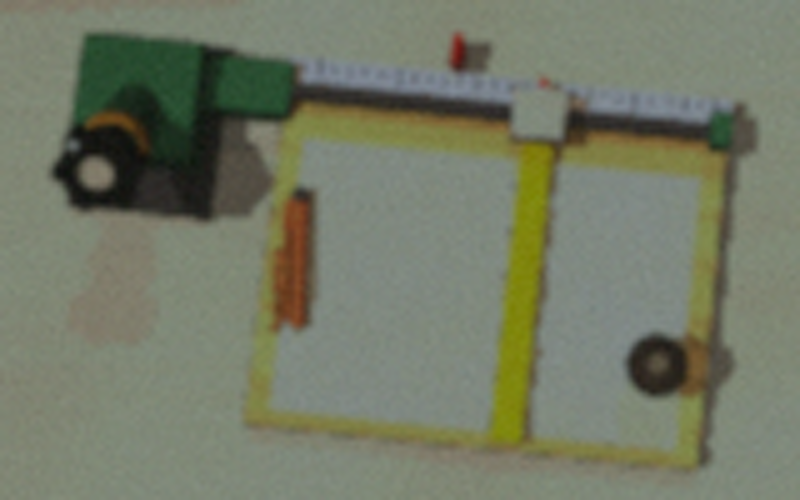

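View pics/sc.png

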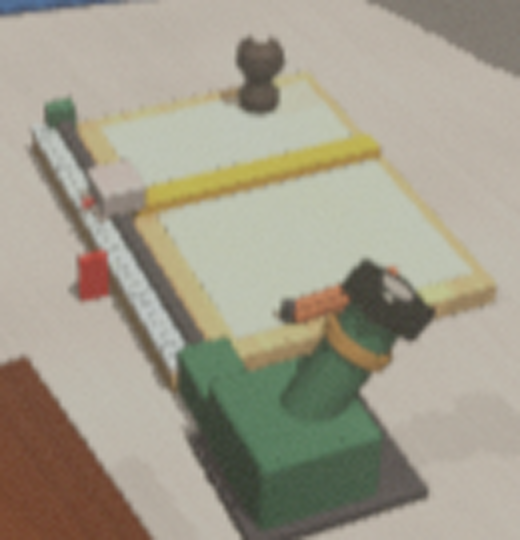

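Straightedge A is 589 mm from the base and B is 677 mm, so the target is A. The top crop shows the board corners at (245,425) and (698,467), the hub at (97,172), the marker at (458,50) and the pointer at (545,82). The scene crop shows the hub at (395,290) and the marker top at about (92,255). Now I'll fit the board pose.

Run:
```python
from h import *
t=cam('top');s=cam('scene')
T=lambda u,v:(u/5+150-.4,v/5+180-.4); S=lambda u,v:(u/4+245-.4,v/4+195-.4)
a=np.radians(35); hub=(20-8*np.sin(a),225,115+8*np.cos(a))
C=[(t,T(247,426),(-115,140,18)),(t,T(698,467),(-115,-140,18)),(t,T(85,35),(113,263,55)),(t,T(205,46),(113,187,55)),(t,T(97,172),hub),
(s,S(495,290),(-115,140,18)),(s,S(308,73),(-115,-140,18)),(s,S(395,290),hub)]
def bw(p,X):
    X=np.atleast_2d(X).astype(float);r=R.from_euler('z',p[2]).as_matrix();return X@r.T+[p[0],p[1],p[3]]
f=lambda p:np.concatenate([(proj(c,bw(p,X))-px)[0] for c,px,X in C])
o=least_squares(f,[500,0,0,0],loss='soft_l1',x_scale=[10,10,.1,10]);p=o.x;print(p,f(p).reshape(-1,2).round(1).tolist())
print('hub tri',tri([t,s],[T(97,172),S(395,290)]),bw(p,hub))
inv=lambda w:(np.atleast_2d(w)-[p[0],p[1],p[3]])@R.from_euler('z',p[2]).as_matrix()
print('marker top z36', inv(plane(t,[T(458,37)],36)),inv(plane(s,[S(92,255)],36)), 'tri',inv(tri([t,s],[T(458,40),S(92,255)])))
print('marker base', inv(plane(s,[S(94,298)],0)))
print('fence near end',inv(plane(t,[T(507,440)],28)),'edges',inv(plane(t,[T(495,410),T(528,410),T(522,170),T(550,170)],28.5)))
print('pointer',inv(plane(t,[T(545,82)],40)),inv(plane(s,[S(88,203)],40)))
# blue
for n,c,k in(('top',t,(340,210,380,272)),('scene',s,(236,180,290,200))):
    im=cv2.imread(f'pics/{n}0.png')[k[1]:k[3],k[0]:k[2]].astype(int)
    m=(im[:,:,0]>im[:,:,2]+35); 
    pts=np.argwhere(m)[:,::-1]+[k[0],k[1]]
    q=plane(c,cv2.boxPoints(cv2.minAreaRect(pts.astype(np.float32))),8); print(n,len(pts),q.round(0).tolist(),plane(c,[pts.mean(0)],8))
```

```text
[ 5.28011013e+02  2.21923022e+01 -1.18923032e-01 -4.96186907e+00] [[-0.4, -0.3], [0.2, 0.3], [-0.1, -0.6], [0.3, -0.5], [0.4, 0.7], [0.5, -0.9], [-0.4, 0.1], [0.3, 0.8]]
hub tri [571.39381048 244.33761089 119.82775982] [[570.00820691 243.77467201 116.59134728]]
marker top z36 [[135.19493214  34.02523228  40.96186907]] [[127.95334458  35.49426557  40.96186907]] tri [[130.56210243  34.87097255  41.86665594]]
marker base [[127.94493416  36.10018389   4.96186907]]
fence near end [[-109.67793408  -22.01880353   32.96186907]] edges [[-92.40088711 -12.89015543  33.46186907]
 [-90.47143305 -32.87948981  33.46186907]
 [ 56.48149987 -14.01057076  33.46186907]
 [ 58.14739443 -31.31576343  33.46186907]]
pointer [[111.00518085 -23.15351127  44.96186907]] [[113.21481075 -13.00216347  44.96186907]]
top 561 [[421.0, -284.0, 8.0], [572.0, -328.0, 8.0], [560.0, -375.0, 8.0], [409.0, -330.0, 8.0]] [[ 488.84781679 -326.28500317    8.        ]]
scene 228 [[560.0, -369.0, 8.0], [406.0, -323.0, 8.0], [427.0, -278.0, 8.0], [577.0, -323.0, 8.0]] [[ 496.99811732 -319.84206101    8.        ]]
```

Board at about (528,22) mm with yaw -0.119 rad. The pointer has to move about +57 mm, which is about +4.7 rad of crank. Straightedge A is at about (490,-327) with yaw -0.285 rad. First I'll move to above the handwheel.

servo_tool(
  rows=[
    [-0.26, -2.17, 0, 19.25, 48, 1, 0],
    [-0.26, -2.17, 0, 19.25, 48, 1, 0],
    [-0.26, -2.17, 0, 19.25, 48, 1, 0],
    [-0.26, -2.17, 0, 19.25, 48, 1, 0],
    [-0.26, -2.17, 0, 19.25, 48, 1, 0],
    [-0.26, -2.17, 0, 19.25, 48, 1, 0],
    [-0.26, -2.17, 0, 19.25, 48, 1, 0],
    [-0.26, -2.17, 0, 19.25, 48, 1, 0],
    [-0.26, -2.17, 0, 19.25, 48, 1, 0],
    [-0.26, -2.17, 0, 19.25, 48, 1, 0],
    [-0.26, -2.17, 0, 19.25, 48, 1, 0],
    [-0.26, -2.17, 0, 19.25, 48, 1, 0],
    [-0.26, -2.17, 0, 19.25, 48, 1, 0],
    [-0.26, -2.17, 0, 19.25, 48, 1, 0],
    [-0.26, -2.17, 0, 19.25, 48, 1, 0],
    [-0.26, -2.17, 0, 19.25, 48, 1, 0],
    [0, 0, 0, 0, 0, 0, 0],
    [0, 0, 0, 0, 0, 0, 0],
  ],
)

```text
clock: 2.35
eef_pos: [501.3, 252.8, 221.0]
eef_rot: [2.83, -0.532, 0.446]
wrist_force: [-0.5, -0.7, -0.4]
finger_gap: 94.0
finger_force: 0.0
```

```bash
cat >> h.py <<'E'
AX=np.array([-.5695,.0681,.8192]); WC=np.array([575.5,243.5,114])
def report():
    st=manip.read_state();r=R.from_euler('xyz',st['eef_rot']).as_matrix()
    d=np.cross(r[:,2],-AX); print('t',st['clock'],'pos',st['eef_pos'].round(1),'rot',st['eef_rot'].round(3),'j',st['joints'].round(2),'F',st['wrist_force'].round(1),'gap',st['finger_gap'],'tiltfix deg',np.degrees(d).round(2),'tool y',r[:,1].round(3))
    return st
E
python3 - <<'E'
from h import *
st=report();im=manip.camera('wrist');cv2.imwrite('pics/w1.png',im[:,:,::-1])
c=cam('wrist',st);print(proj(c,[WC,WC+8*AX]))
E
```

```text
t 2.35 pos [501.3 252.8 221. ] rot [ 2.83  -0.532  0.446] j [ 0.58  0.09  1.85 -0.55  0.79  2.1 ] F [-0.5 -0.7 -0.4] gap 93.99612894834331 tiltfix deg [ 0.02 -0.1   0.02] tool y [ 0.27  -0.926  0.264]
[[279.74660735 199.72473028]
 [279.7095545  202.06419633]]
```

View pics/w1.png

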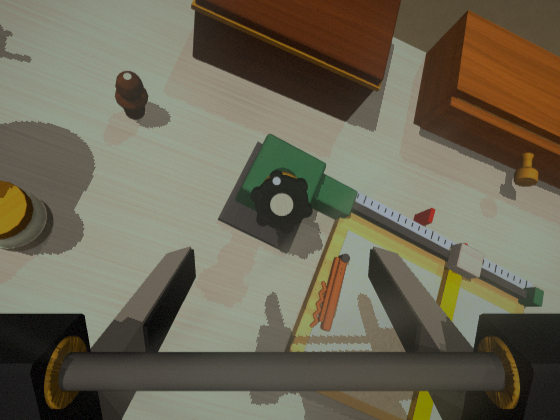

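The hub is at (282,205) in the wrist picture and was predicted at (280,202), so they agree within 2 mm. The white dot is on a lobe at (276,181). I'll turn +14° so the fingers meet valleys, then descend and grip.

servo_tool(
  rows=[
    [-4, 0.5, 5.7, 0, 0, 0, 0],
    [-4, 0.5, 5.7, 0, 0, 0, 0],
    [0, 0, 0, 10, -1.4, -14.6, 0],
    [0, 0, 0, 20, -2.8, -29.3, 0],
    [0, 0, 0, 20, -2.8, -29.3, 0],
    [0, 0, 0, 15, -2.1, -22, 0],
    [0, 0, 0, 10, -1.4, -14.7, 0],
    [0, 0, 0, 5.5, -0.6, -7.4, 0],
    [0, 0, 0, 0, 0, 0, 0],
    [0, 0, 0, 0, 0, 0, 1],
    [0, 0, 0, 0, 0, 0, 1],
    [0, 0, 0, 0, 0, 0, 1],
    [0, 0, 0, 0, 0, 0, 1],
    [0, 0, 0, 0, 0, 0, 1],
    [0, 0, 0, 0, 0, 0, 1],
  ],
  grip_force=40,
)

```text
clock: 4.28
eef_pos: [581.6, 243.0, 103.7]
eef_rot: [2.71, -0.443, 0.702]
wrist_force: [-4.0, 6.4, -0.9]
finger_gap: 47.3
finger_force: 37.9
```

Run:
```python
from h import *
st=report();print(st['finger_force'],st['moment'])
```

```text
t 4.275 pos [581.6 243.  103.7] rot [ 2.71  -0.443  0.702] j [ 0.48  0.38  1.8  -0.67  0.54  1.96] F [-4.   6.4 -0.9] gap 47.34606085495861 tiltfix deg [-0.01 -0.11  0.01] tool y [ 0.449 -0.809  0.378]
37.86871975287795 [1.18833736 1.11558872 0.41760129]
```

servo_tool(
  rows=[
    [-2.85, 0.34, 4.1, 0, 0, 0, 1],
    [-5.7, 0.68, 8.2, 0, 0, 0, 1],
    [-5.7, 0.68, 8.2, 0, 0, 0, 1],
    [-2.85, 0.34, 4.1, 0, 0, 0, 1],
    [0, 0, 0, 0, 0, 0, 1],
  ],
)

```text
clock: 4.9
eef_pos: [581.7, 242.7, 103.9]
eef_rot: [2.556, -0.182, 1.184]
wrist_force: [-2.9, 4.3, -0.9]
finger_gap: 47.0
finger_force: 36.9
```

Run:
```python
from h import *
st=report();print(st['finger_force'],st['moment'])
```

```text
t 4.9 pos [581.7 242.7 103.9] rot [ 2.556 -0.182  1.184] j [ 0.48  0.38  1.8  -0.68  0.54  1.43] F [-2.9  4.3 -0.9] gap 47.02194843024706 tiltfix deg [ 0.04 -0.04  0.03] tool y [ 0.734 -0.407  0.544]
36.91643815487623 [0.57299022 0.79942904 0.48617174]
```

servo_tool(
  rows=[
    [-2.85, 0.34, 4.1, 0, 0, 0, 1],
    [-5.7, 0.68, 8.2, 0, 0, 0, 1],
    [-5.7, 0.68, 8.2, 0, 0, 0, 1],
    [-5.7, 0.68, 8.2, 0, 0, 0, 1],
    [-5.7, 0.68, 8.2, 0, 0, 0, 1],
    [-5.7, 0.68, 8.2, 0, 0, 0, 1],
    [-5.7, 0.68, 8.2, 0, 0, 0, 1],
    [-5.7, 0.68, 8.2, 0, 0, 0, 1],
    [-5.7, 0.68, 8.2, 0, 0, 0, 1],
    [-5.7, 0.68, 8.2, 0, 0, 0, 1],
    [-5.7, 0.68, 8.2, 0, 0, 0, 1],
    [-5.7, 0.68, 8.2, 0, 0, 0, 1],
    [-5.7, 0.68, 8.2, 0, 0, 0, 1],
    [-5.7, 0.68, 8.2, 0, 0, 0, 1],
    [-5.7, 0.68, 8.2, 0, 0, 0, 1],
    [-5.7, 0.68, 8.2, 0, 0, 0, 1],
    [-5.7, 0.68, 8.2, 0, 0, 0, 1],
    [-5.7, 0.68, 8.2, 0, 0, 0, 1],
    [-2.85, 0.34, 4.1, 0, 0, 0, 1],
    [0, 0, 0, 0, 0, 0, 1],
  ],
)

```text
clock: 7.4
eef_pos: [582.2, 243.5, 104.1]
eef_rot: [-2.556, 0.185, -1.952]
wrist_force: [2.1, 10.5, -5.7]
finger_gap: 46.1
finger_force: 44.9
```

Run:
```python
from h import *
st=report();print(st['finger_force'],st['moment'])
ims={n:manip.camera(n) for n in('top','scene')}
a=ims['top'][180:280,150:310];b=ims['scene'][200:310,245:375]
for n in ims: cv2.imwrite(f'pics/{n}2.png',ims[n][:,:,::-1])
a=cv2.resize(a,(560,350),interpolation=2);b=cv2.resize(b[:,:],(0,0),fx=350/110,fy=350/110,interpolation=2)[:, :240]
cv2.imwrite('pics/m2.png',np.hstack([a,b])[:,:,::-1])
```

```text
t 7.4 pos [582.2 243.5 104.1] rot [-2.556  0.185 -1.952] j [ 0.47  0.38  1.8  -0.67  0.53 -1.72] F [ 2.1 10.5 -5.7] gap 46.070069729286175 tiltfix deg [-0.22  0.05 -0.16] tool y [-0.735  0.405 -0.544]
44.87658144906163 [1.66458707 0.16457835 0.82570312]
```

View pics/m2.png

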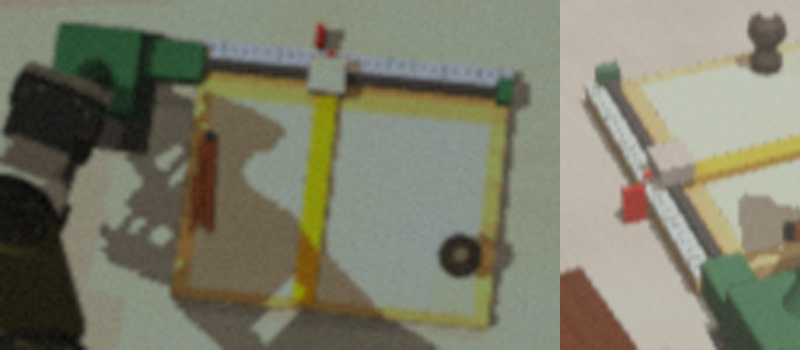

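The fence followed. The carriage is now just right of the marker in the top crop, at (329,75) against (321,38), with about 12 mm left. I'll release, back off, rewind by 180° and measure with the wrist camera.

servo_tool(
  rows=[
    [0, 0, 0, 0, 0, 0, 0],
    [0, 0, 0, 0, 0, 0, 0],
    [0, 0, 0, 0, 0, 0, 0],
    [0, 0, 0, -10, 1.2, 14.3, 0],
    [0, 0, 0, -20, 2.4, 28.7, 0],
    [0, 0, 0, -20, 2.4, 28.7, 0],
    [0, 0, 0, -20, 2.4, 28.7, 0],
    [5.7, -0.68, -8.2, -10, 1.2, 14.3, 0],
    [5.7, -0.68, -8.2, 0, 0, 0, 0],
    [5.7, -0.68, -8.2, 0, 0, 0, 0],
    [5.7, -0.68, -8.2, 0, 0, 0, 0],
    [5.7, -0.68, -8.2, 0, 0, 0, 0],
    [5.7, -0.68, -8.2, 0, 0, 0, 0],
    [5.7, -0.68, -8.2, 0, 0, 0, 0],
    [5.7, -0.68, -8.2, 0, 0, 0, 0],
    [5.7, -0.68, -8.2, 0, 0, 0, 0],
    [5.7, -0.68, -8.2, 0, 0, 0, 0],
    [5.7, -0.68, -8.2, 0, 0, 0, 0],
    [5.7, -0.68, -8.2, 0, 0, 0, 0],
  ],
)

```text
clock: 9.88
eef_pos: [502.1, 251.6, 218.9]
eef_rot: [2.656, 0.389, 2.072]
wrist_force: [0.3, -0.6, -0.3]
finger_gap: 94.1
finger_force: 0.0
```

servo_tool(
  rows=[
    [5.7, -0.68, -8.2, 0, 0, 0, 0],
    [5.7, -0.68, -8.2, 0, 0, 0, 0],
    [5.7, -0.68, -8.2, 0, 0, 0, 0],
    [5.7, -0.68, -8.2, 0, 0, 0, 0],
    [5.7, -0.68, -8.2, 0, 0, 0, 0],
    [5.7, -0.68, -8.2, 0, 0, 0, 0],
    [0, 0, 0, 0, 0, 0, 0],
    [0, 0, 0, 0, 0, 0, 0],
  ],
)

```text
clock: 10.88
eef_pos: [502.1, 251.7, 218.9]
eef_rot: [2.555, -0.18, 1.186]
wrist_force: [0.8, 0.4, -0.5]
finger_gap: 93.9
finger_force: 0.0
```

Run:
```python
from h import *
st=report();im=manip.camera('wrist');cv2.imwrite('pics/w3.png',im[:,:,::-1]);np.save('st3.npy',[st['eef_pos'],st['eef_rot']])
for n in('top','scene'):cv2.imwrite(f'pics/{n}3.png',manip.camera(n)[:,:,::-1])
c=cam('wrist',st);print(proj(c,[WC,WC+8*AX,[663,45,36]]))
```

```text
t 10.875 pos [502.1 251.7 218.9] rot [ 2.555 -0.18   1.186] j [ 0.58  0.09  1.86 -0.55  0.78  1.33] F [ 0.8  0.4 -0.5] gap 93.94974393950292 tiltfix deg [ 0.09 -0.01  0.06] tool y [ 0.734 -0.405  0.545]
[[280.73662165 198.19021396]
 [280.72567761 200.5171516 ]
 [356.81159041 291.71353128]]
```

View pics/w3.png

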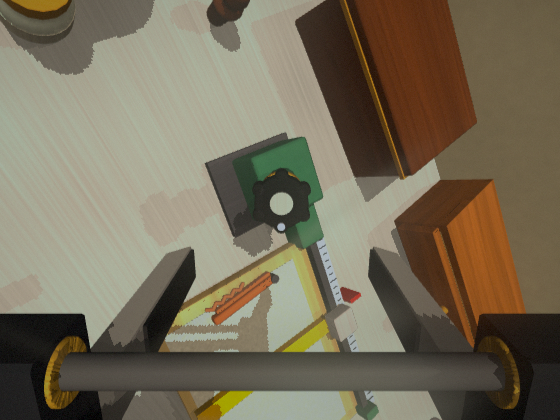

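The white dot is at (281,227), so the valleys face the fingers. The marker is at (350,295) and the carriage at (343,318). One combined enlargement should give the remaining distance.

Run:
```python
import cv2,numpy as np
g=lambda n,x,y,w,h,f:cv2.resize(cv2.imread(f'pics/{n}.png')[y:y+h,x:x+w],None,fx=f,fy=f,interpolation=2)
a=g('w3',315,275,50,60,8);b=g('top3',220,180,50,60,8)
cv2.imwrite('pics/m3.png',np.hstack([a,b]))
```

```text
(no output)
```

View pics/m3.png

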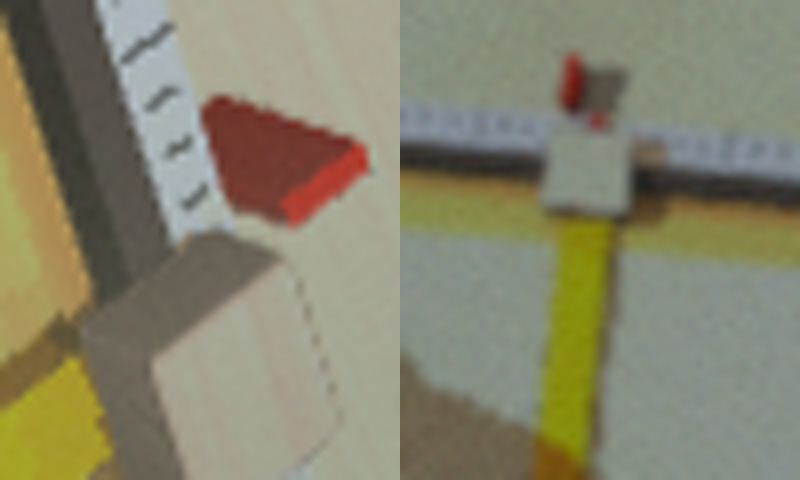

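The wrist crop shows the carriage's +y top edge from (152,357) to (280,262) and the marker top centre at (326,187). The top crop shows the pointer at (597,122), the marker at (572,80) and the carriage top centre at (590,172).

Run:
```python
from h import *
t=cam('top');s=np.load('st3.npy');w=cam('wrist',dict(eef_pos=s[0],eef_rot=s[1]))
W=lambda u,v:(u/8+315-.45,v/8+275-.45);T=lambda u,v:(u/8+220-.45,v/8+180-.45)
inv=lambda q:((q-[528,22.2,0])@R.from_euler('z',-.119).as_matrix()).round(1)
print('w carr edge',inv(plane(w,[W(152,357),W(280,262),W(340,410)],50.5)),'marker',inv(plane(w,[W(326,187),W(290,215),W(362,155)],36)))
print('t carr corners',inv(plane(t,[T(553,130),T(633,135),T(540,208),T(625,213),T(590,172)],50.5)),'marker',inv(plane(t,[T(572,58),T(570,82)],36)),'pointer',inv(plane(t,[T(597,122)],40)))
```

```text
w carr edge [[ 73.3  38.2  50.5]
 [101.8  37.5  50.5]
 [104.4   7.1  50.5]] marker [[125.9  32.2  36. ]
 [117.   32.2  36. ]
 [135.1  32.9  36. ]]
t carr corners [[ 118.3 -115.7   50.5]
 [ 119.3 -146.5   50.5]
 [  87.5 -113.4   50.5]
 [  88.6 -146.    50.5]
 [ 103.3 -131.3   50.5]] marker [[ 150.7 -120.8   36. ]
 [ 141.1 -120.9   36. ]] pointer [[ 125.4 -132.6   40. ]]
```

Run:
```python
from h import *
t=cam('top')
T=lambda u,v:((u-400)/8+220-.45,v/8+180-.45)
inv=lambda q:((q-[528,22.2,0])@R.from_euler('z',-.119).as_matrix()).round(1)
print('t carr corners',inv(plane(t,[T(553,130),T(633,135),T(540,208),T(625,213),T(590,172)],50.5)),'marker',inv(plane(t,[T(572,58),T(570,82)],36)),'pointer',inv(plane(t,[T(597,122)],40)))
print('bar edges',inv(plane(t,[T(560,230),T(612,230),T(542,400),T(600,400)],28.5)))
```

```text
t carr corners [[103.6  37.4  50.5]
 [104.6   6.6  50.5]
 [ 72.8  39.   50.5]
 [ 74.    6.4  50.5]
 [ 88.6  21.5  50.5]] marker [[135.8  34.6  36. ]
 [126.2  34.3  36. ]] pointer [[110.5  21.8  40. ]]
bar edges [[68.8 32.5 28.5]
 [70.8 12.3 28.5]
 [ 1.9 32.1 28.5]
 [ 4.1  9.9 28.5]]
```

servo_tool(
  rows=[
    [0, 0, 0, 10, -1.1, -14.4, 0],
    [0, 0, 0, 20, -2.2, -28.8, 0],
    [0, 0, 0, 20, -2.2, -28.7, 0],
    [0, 0, 0, 15, -1.6, -21.6, 0],
    [0, 0, 0, 10, -1.1, -14.4, 0],
    [0, 0, 0, 5, -0.5, -7.1, 0],
    [0, 0, 0, 0, 0, 0, 0],
    [0, 0, 0, 0, 0, 0, 1],
    [0, 0, 0, 0, 0, 0, 1],
    [0, 0, 0, 0, 0, 0, 1],
    [0, 0, 0, 0, 0, 0, 1],
    [0, 0, 0, 0, 0, 0, 1],
    [0, 0, 0, 0, 0, 0, 1],
  ],
)

```text
clock: 12.65
eef_pos: [582.1, 243.1, 103.9]
eef_rot: [2.555, -0.182, 1.182]
wrist_force: [-2.2, -0.9, 0.9]
finger_gap: 46.3
finger_force: 36.6
```

servo_tool(
  rows=[
    [-2.85, 0.34, 4.1, 0, 0, 0, 1],
    [-5.7, 0.68, 8.2, 0, 0, 0, 1],
    [-5.7, 0.68, 8.2, 0, 0, 0, 1],
    [-5.7, 0.68, 8.2, 0, 0, 0, 1],
    [-5.7, 0.68, 8.2, 0, 0, 0, 1],
    [-5.13, 0.61, 7.4, 0, 0, 0, 1],
    [0, 0, 0, 0, 0, 0, 1],
    [0, 0, 0, 0, 0, 0, 1],
    [0, 0, 0, 0, 0, 0, 0],
    [0, 0, 0, 0, 0, 0, 0],
    [0, 0, 0, 0, 0, 0, 0],
    [0, 0, 0, -10, 1.2, 14.3, 0],
    [0, 0, 0, -20, 2.4, 28.7, 0],
    [0, 0, 0, -20, 2.4, 28.7, 0],
    [0, 0, 0, 0, 0, 0, 0],
    [0, 0, 0, 0, 0, 0, 0],
  ],
)

```text
clock: 14.65
eef_pos: [532.2, 248.8, 174.8]
eef_rot: [2.623, 0.341, 1.98]
wrist_force: [0.2, -0.3, -0.2]
finger_gap: 94.0
finger_force: 0.0
```

Run:
```python
from h import *
st=report()
for n in('top','scene'):
    im=manip.camera(n)[:,:,::-1]
    for _ in range(3): im=im.astype(float)+manip.camera(n)[:,:,::-1]
    cv2.imwrite(f'pics/{n}4.png',im/4)
g=lambda n,x,y,w,h,f:cv2.resize(cv2.imread(f'pics/{n}.png')[y:y+h,x:x+w],None,fx=f,fy=f,interpolation=2)
cv2.imwrite('pics/m4.png',np.hstack([g('top4',225,180,40,60,10),g('scene4',252,235,40,60,10)]))
```

```text
t 14.65 pos [532.2 248.8 174.8] rot [2.623 0.341 1.98 ] j [ 0.54  0.2   1.85 -0.59  0.68  0.43] F [ 0.2 -0.3 -0.2] gap 94.01272110021017 tiltfix deg [0.06 0.05 0.04] tool y [0.731 0.497 0.467][ WARN:0@7.680] global loadsave.cpp:1063 imwrite_ Unsupported depth image for selected encoder is fallbacked to CV_8U.
```

View pics/m4.png

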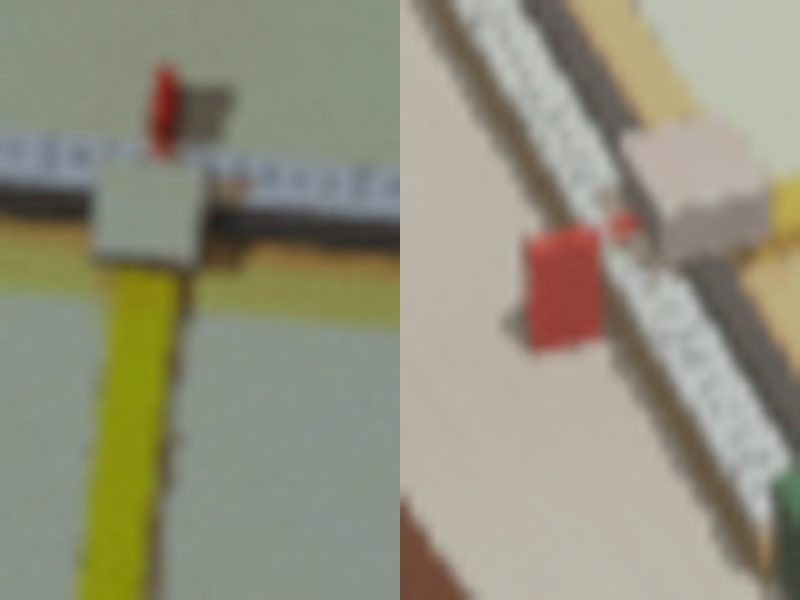

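Top crop: the pointer is at (158,150) and the marker at about (164,95). Extending the bar's line from the pointer gives u≈163, so they line up within about 1 mm. Next is the straightedge, and I'll compute the reorientation first.

Run:
```python
from h import *
st=report();r=R.from_euler('xyz',st['eef_rot'])
v=(R.from_euler('xyz',[np.pi,0,-.285])*r.inv()).as_rotvec(degrees=True);print(v,np.linalg.norm(v))
inv=lambda q:((q-[528,22.2,0])@R.from_euler('z',-.119).as_matrix()).round(1)
t=cam('top');s=cam('scene');T=lambda u,v:(u/10+225-.45,v/10+180-.45);S=lambda u,v:((u-400)/10+252-.45,v/10+235-.45)
print('pointer',tri([t,s],[T(157,148),S(625,226)]),inv(tri([t,s],[T(157,148),S(625,226)])))
print('marker top',inv(tri([t,s],[T(164,92),S(562,234)])),inv(plane(t,[T(164,95)],36)),'pointer38',inv(plane(t,[T(157,148)],38)),inv(plane(s,[S(625,226)],38)),'mk s',inv(plane(s,[S(562,234)],36)))
im=cv2.imread('pics/top4.png').astype(int)
m=(im[:,:,1]-im[:,:,0]>60)&(im[:,:,2]>110);ys,xs=np.nonzero(m);k=(xs>222)&(xs<250)&(ys>205)&(ys<250)
for lo in range(206,246,10):
    q=k&(ys>=lo)&(ys<lo+10);
    if q.sum():print(inv(plane(t,[[xs[q].mean(),ys[q].mean()]],28.5)),q.sum())
```

```text
t 15.05 pos [532.2 248.9 175.1] rot [2.623 0.341 1.98 ] j [ 0.54  0.19  1.85 -0.59  0.68  0.43] F [-0.   0.6 -0.3] gap 94.01409030125721 tiltfix deg [0.06 0.05 0.04] tool y [0.731 0.497 0.467]
[  42.74851108   11.91231518 -129.80371773] 137.17996788293394
pointer [642.31971781  43.77841529  34.57920697] [110.9  35.   34.6]
marker top [128.3  34.6  37. ] [[128.6  34.1  36. ]] pointer38 [[111.2  34.2  38. ]] [[111.5  39.6  38. ]] mk s [[127.   34.1  36. ]]
[[64.2 40.7 28.5]] 97
[[30.3 33.8 28.5]] 65
[[-1.  33.9 28.5]] 66
[[-32.5  34.2  28.5]] 66
```

The pointer is at y≈34.2–35 and the marker at 34.1–34.6 in the board frame, so they are aligned. On to the straightedge.

servo_tool(
  rows=[
    [0, 0, 0, -15, 0, 25, 0],
    [0, 0, 0, -10, 0, 25, 0],
    [3.054, 0.851, -9.272, -2, -41, 0, 0],
    [3.054, 0.851, -9.272, -2, -41, 0, 0],
    [3.054, 0.851, -9.272, -2, -41, 0, 0],
    [3.054, 0.851, -9.272, -2, -41, 0, 0],
    [3.054, 0.851, -9.272, -2, -41, 0, 0],
    [3.054, 0.851, -9.272, -2, -41, 0, 0],
    [3.054, 0.851, -9.272, -2, -41, 0, 0],
    [3.054, 0.851, -9.272, -2, -41, 0, 0],
    [3.054, 0.851, -9.272, -2, -41, 0, 0],
    [3.054, 0.851, -9.272, -2, -41, 0, 0],
    [3.054, 0.851, -9.272, -2, -41, 0, 0],
    [3.054, 0.851, -9.272, -2, -41, 0, 0],
    [3.054, 0.851, -9.272, -2, -41, 0, 0],
    [3.054, 0.851, -9.272, -2, -41, 0, 0],
    [0, 0, 0, 0, 0, 0, 0],
    [0, 0, 0, 0, 0, 0, 0],
  ],
)

```text
clock: 17.3
eef_pos: [479.1, -324.6, 225.2]
eef_rot: [3.141, 0.0, -0.284]
wrist_force: [-0.4, 1.0, 0.2]
finger_gap: 93.7
finger_force: 0.0
```

Run:
```python
from h import *
st=report();im=manip.camera('wrist')[:,:,::-1];cv2.imwrite('pics/w5.png',im)
c=cam('wrist',st);I=im.astype(int);m=((I[:,:,0]-I[:,:,2])>50).astype(np.uint8)
n,l,sx,ce=cv2.connectedComponentsWithStats(m)
for i in range(1,n):
    if sx[i,4]>800:
        pts=np.argwhere(l==i)[:,::-1].astype(float);q=plane(c,pts,8)[:,:2].astype(np.float32)
        print(sx[i],cv2.minAreaRect(q))
```

```text
t 17.3 pos [ 479.1 -324.6  225.2] rot [ 3.141  0.    -0.284] j [-0.66  0.35  1.41 -0.    1.38  1.2 ] F [-0.4  1.   0.2] gap 93.66793785993809 tiltfix deg [-3.880e+00 -3.265e+01  2.000e-02] tool y [-0.28  -0.96   0.001]
[ 259   97   47  142 4312] ((488.6856384277344, -330.4525451660156), (49.40742111206055, 157.69651794433594), 73.80316925048828)
[ 481  173   56   88 1434] ((365.1203308105469, -558.3685913085938), (94.93384552001953, 49.178897857666016), 15.947115898132324)
```

View pics/w5.png

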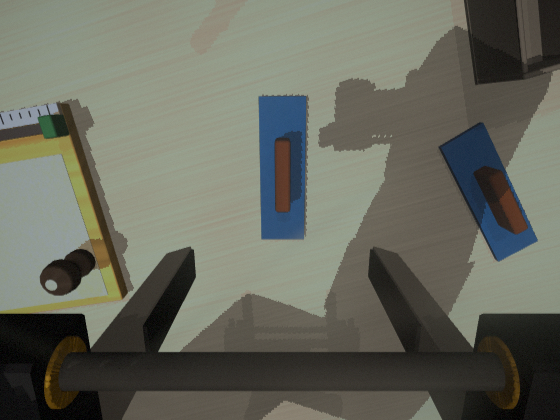

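The wrist view shows straightedge A at (283,168), about 495 mm from the tool's base, and the look-alike B at (488,190). A fits to (488.7,-330.5) with yaw -16.2°, already parallel to the tool. Descend and grip.

servo_tool(
  rows=[
    [0, 0, 0, 4.8, -3, -40, 0],
    [0, 0, 0, 4.8, -2.9, -50, 0],
    [0, 0, 0, 0, 0, -50, 0.3],
    [0, 0, 0, 0, 0, -35, 0.5],
    [0, 0, 0, 0, 0, -22, 0.5],
    [0, 0, 0, 0, 0, -12, 0.5],
    [0, 0, 0, 0, 0, 0, 0.5],
    [0, 0, 0, 0, 0, 0, 1],
    [0, 0, 0, 0, 0, 0, 1],
    [0, 0, 0, 0, 0, 0, 1],
    [0, 0, 0, 0, 0, 0, 1],
    [0, 0, 0, 0, 0, 0, 1],
  ],
  grip_force=40,
)

```text
clock: 18.85
eef_pos: [488.9, -330.9, 16.9]
eef_rot: [3.141, -0.001, -0.285]
wrist_force: [-0.3, 2.3, 5.9]
finger_gap: 15.9
finger_force: 40.0
```

servo_tool(
  rows=[
    [0, 0, 0, 0, 0, 10, 1],
    [0, 0, 0, 0, 0, 30, 1],
    [0, 0, 0, 0, 0, 45, 1],
    [0, 0, 0, 0, 0, 35, 1],
    [0, 0, 0, 0, 0, 13, 1],
    [0, 0, 1, 2.2, 34.2, 0, 1],
    [0, 0, 1, 2.2, 34.2, 0, 1],
    [0, 0, 1, 2.2, 34.2, 0, 1],
    [0, 0, 1, 2.2, 34.2, 0, 1],
    [0, 0, 1, 2.2, 34.2, 0, 1],
    [0, 0, 1, 2.2, 34.2, 0, 1],
    [0, 0, 1, 2.2, 34.2, 0, 1],
    [0, 0, 1, 2.2, 34.2, 0, 1],
    [0, 0, 1, 2.2, 34.2, 0, 1],
    [0, 0, 0.5, 1.9, 34.2, 0, 1],
    [0, 0, 0, 0, 0, 0, 1],
    [0, 0, 0, 0, 0, 0, 1],
  ],
)

```text
clock: 20.98
eef_pos: [510.1, 10.8, 148.9]
eef_rot: [3.141, 0.001, -0.119]
wrist_force: [0.7, -0.4, -3.2]
finger_gap: 15.7
finger_force: 40.0
```

Run:
```python
from h import *
st=report();im=manip.camera('wrist')[:,:,::-1];cv2.imwrite('pics/w6.png',im)
c=cam('wrist',st);I=im.astype(int);q=(I[:,:,1]-I[:,:,0]>60)&(I[:,:,2]>110)
m=q.astype(np.uint8);n,l,sx,ce=cv2.connectedComponentsWithStats(m)
inv=lambda q:((q-[528,22.2,0])@R.from_euler('z',-.119).as_matrix()).round(1)
for i in range(1,n):
    if sx[i,4]>300:
        pts=np.argwhere(l==i)[:,::-1].astype(float);w=plane(c,pts,28.5);b=inv(w)
        print(sx[i],b.min(0),b.max(0))
        for x in range(-110,80,20):
            k=abs(b[:,0]-x)<2
            if k.sum()>5:print(x,np.percentile(b[k,1],[2,98]))
```

```text
t 20.975 pos [510.1  10.8 148.9] rot [ 3.141e+00  1.000e-03 -1.190e-01] j [-0.05  0.27  1.7  -0.    1.18  1.64] F [ 0.7 -0.4 -3.2] gap 15.72455300783807 tiltfix deg [-3.870e+00 -3.269e+01  3.000e-02] tool y [-0.119 -0.993  0.001]
[  95   77  143  225 9836] [-111.1   22.7   28.5] [ 85.8 133.3  28.5]
-110 [ 33.948 128.896]
-90 [ 28.    132.452]
-70 [ 24.6  132.62]
-50 [ 24.8   132.754]
-30 [ 24.914 132.63 ]
-10 [ 25.    132.584]
10 [ 24.3   132.406]
30 [ 24.4   132.164]
50 [ 24.4   131.912]
70 [ 24.4   130.142]
[ 240   83   81   24 1488] [ 63.9 -46.   28.5] [81.3 17.2 28.5]
70 [-40.42  16.12]
[ 361   82   74   31 1238] [  59.2 -136.    28.5] [ 82.  -78.2  28.5]
70 [-133.882  -94.618]
[332 288  79  12 585] [-109.3 -135.    28.5] [-97.9 -62.5  28.5]
-110 [-133.584  -65.518]
```

View pics/w6.png

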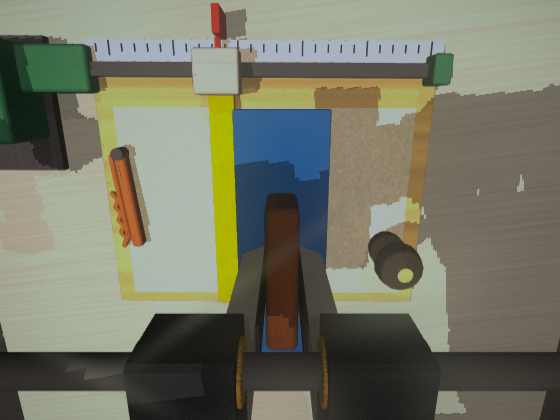

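The pointer (217,40) points straight at the marker (217,15). The blade is parallel to the fence with a gap of about 12 mm, and the fence face is at board y≈24.5. Lower, then creep in.

servo_tool(
  rows=[
    [0, 0, 0, 0, 0, -25, 1],
    [0, 0, 0, 0, 0, -40, 1],
    [0, 0, 0, 0, 0, -25, 1],
    [0, 0, 0, 0, 0, -14, 1],
    [0, 0, 0, 0, 0, -6, 1],
    [0, 0, 0, 0.5, 4, -1.4, 1],
    [0, 0, 0, 0.4, 3, 0, 1],
    [0, 0, 0, 0.2, 2, 0, 1],
    [0, 0, 0, 0, 0, 0, 1],
    [0, 0, 0, 0, 0, 0, 1],
  ],
)

```text
clock: 22.28
eef_pos: [511.6, 20.1, 38.3]
eef_rot: [3.141, -0.0, -0.119]
wrist_force: [0.4, -0.3, -2.7]
finger_gap: 15.6
finger_force: 40.0
```

servo_tool(
  rows=[
    [0, 0, 0, 0, 0, -0.6, 1],
    [0, 0, 0, 0, 0, -0.6, 1],
    [0, 0, 0, 0, 0, 0, 1],
    [0, 0, 0, 0, 0, 0, 1],
  ],
)

```text
clock: 22.78
eef_pos: [511.5, 20.1, 36.9]
eef_rot: [3.141, -0.0, -0.119]
wrist_force: [0.8, -0.3, -3.2]
finger_gap: 15.7
finger_force: 40.0
```

servo_tool(
  rows=[
    [0, 0, 0, 0, 0, -0.6, 1],
    [0, 0, 0, 0.1, 0.5, -0.5, 1],
    [0, 0, 0, 0.1, 0.5, 0, 1],
    [0, 0, 0, 0, 0.5, 0, 1],
    [0, 0, 0, 0, 0, 0, 1],
  ],
)

```text
clock: 23.4
eef_pos: [511.7, 21.7, 35.9]
eef_rot: [3.141, -0.0, -0.119]
wrist_force: [-1.0, 0.5, -3.4]
finger_gap: 16.1
finger_force: 40.0
```

servo_tool(
  rows=[
    [0, 0, 0, 0.1, 0.4, 0, 1],
    [0, 0, 0, 0, 0.4, 0, 1],
    [0, 0, 0, 0, 0, 0, 1],
  ],
)

```text
clock: 23.78
eef_pos: [511.8, 22.5, 35.8]
eef_rot: [3.141, -0.0, -0.119]
wrist_force: [-0.5, -0.6, -2.8]
finger_gap: 16.0
finger_force: 40.0
```

servo_tool(
  rows=[
    [0, 0, 0, 0, 0.3, 0, 1],
    [0, 0, 0, 0, 0.3, 0, 1],
    [0, 0, 0, 0, 0, 0, 1],
  ],
)

```text
clock: 24.15
eef_pos: [511.8, 23.0, 35.8]
eef_rot: [3.141, -0.0, -0.119]
wrist_force: [-0.5, -1.4, -3.7]
finger_gap: 16.1
finger_force: 40.0
```

servo_tool(
  rows=[
    [0, 0, 0, 0.1, 0.3, 0, 1],
    [0, 0, 0, 0, 0, 0, 1],
  ],
)

```text
clock: 24.4
eef_pos: [511.9, 23.3, 35.8]
eef_rot: [3.141, -0.0, -0.119]
wrist_force: [-0.1, 0.4, -2.6]
finger_gap: 15.8
finger_force: 40.0
```

servo_tool(
  rows=[
    [0, 0, 0, 0, 0.3, 0, 1],
    [0, 0, 0, 0, 0, 0, 1],
  ],
)

```text
clock: 24.65
eef_pos: [511.9, 23.6, 35.9]
eef_rot: [3.141, -0.0, -0.119]
wrist_force: [-0.4, -0.1, -2.6]
finger_gap: 15.5
finger_force: 40.0
```

servo_tool(
  rows=[
    [0, 0, 0, 0, 0.3, 0, 1],
    [0, 0, 0, 0, 0, 0, 1],
  ],
)

```text
clock: 24.9
eef_pos: [511.9, 23.9, 35.8]
eef_rot: [3.141, -0.0, -0.119]
wrist_force: [1.2, 0.4, -3.2]
finger_gap: 15.4
finger_force: 40.0
```

servo_tool(
  rows=[
    [0, 0, 0, 0, 0.3, 0, 1],
    [0, 0, 0, 0, 0, 0, 1],
  ],
)

```text
clock: 25.15
eef_pos: [511.9, 24.1, 35.8]
eef_rot: [3.141, 0.0, -0.119]
wrist_force: [-0.8, -1.0, -2.1]
finger_gap: 15.5
finger_force: 40.0
```

servo_tool(
  rows=[
    [0, 0, 0, 0, 0.3, 0, 1],
    [0, 0, 0, 0, 0, 0, 1],
  ],
)

```text
clock: 25.4
eef_pos: [511.9, 24.3, 35.9]
eef_rot: [3.141, 0.0, -0.119]
wrist_force: [-0.7, -3.5, -3.3]
finger_gap: 16.0
finger_force: 40.0
```

Contact with the fence is felt in y at -3.5 N. Now lower onto the board.

servo_tool(
  rows=[
    [0, 0, 0, 0, 0, -0.4, 1],
    [0, 0, 0, 0, 0, 0, 1],
  ],
)

```text
clock: 25.65
eef_pos: [512.0, 24.3, 35.5]
eef_rot: [3.141, -0.0, -0.119]
wrist_force: [-1.5, -4.4, -2.2]
finger_gap: 15.9
finger_force: 40.0
```

servo_tool(
  rows=[
    [0, 0, 0, 0, 0, -0.4, 1],
    [0, 0, 0, 0, 0, 0, 1],
  ],
)

```text
clock: 25.9
eef_pos: [512.0, 24.3, 35.1]
eef_rot: [3.141, -0.0, -0.119]
wrist_force: [-1.2, -4.9, -1.0]
finger_gap: 15.8
finger_force: 40.0
```

servo_tool(
  rows=[
    [0, 0, 0, 0, 0, -0.3, 1],
    [0, 0, 0, 0, 0, 0, 1],
  ],
)

```text
clock: 26.15
eef_pos: [512.1, 24.3, 35.0]
eef_rot: [3.141, -0.0, -0.119]
wrist_force: [-2.3, -4.8, 1.0]
finger_gap: 15.6
finger_force: 40.0
```

servo_tool(
  rows=[
    [0, 0, 0, 0, 0, -0.2, 1],
    [0, 0, 0, 0, 0, 0, 1],
    [0, 0, 0, 0, 0, 0, 0.75],
    [0, 0, 0, 0, 0, 0, 0.7],
    [0, 0, 0, 0, 0, 0, 0.65],
    [0, 0, 0, 0, 0, 0, 0.65],
    [0, 0, 0, 0, 0, 5, 0.65],
    [0, 0, 0, 0, 0, 20, 0.65],
    [0, 0, 0, 0, 0, 40, 0.65],
    [0, 0, 0, 0, 0, 45, 0.65],
    [0, 0, 0, 0, 0, 40, 0.65],
    [0, 0, 0, 0, 0, 0, 0.65],
    [0, 0, 0, 0, 0, 0, 0.65],
  ],
)

```text
clock: 27.78
eef_pos: [511.6, 24.5, 183.9]
eef_rot: [3.141, 0.001, -0.119]
wrist_force: [-0.2, 0.2, 0.0]
finger_gap: 33.1
finger_force: 0.0
```

Run:
```python
from h import *
st=report();im=manip.camera('wrist')[:,:,::-1];cv2.imwrite('pics/w7.png',im)
c=cam('wrist',st);I=im.astype(int)
inv=lambda q:((q-[528,22.2,0])@R.from_euler('z',-.119).as_matrix()).round(1)
def comps(m,z,a):
    n,l,sx,ce=cv2.connectedComponentsWithStats(m.astype(np.uint8))
    for i in range(1,n):
        if sx[i,4]>a:
            b=inv(plane(c,np.argwhere(l==i)[:,::-1].astype(float),z));yield b
for b in comps(I[:,:,0]-I[:,:,2]>45,26,1000):
    print('blue',cv2.minAreaRect(b[:,:2].astype(np.float32)))
    for x in range(-90,70,30):
        k=abs(b[:,0]-x)<2
        if k.sum()>5:print(x,np.percentile(b[k,1],[1,99]))
for b in comps((I[:,:,1]-I[:,:,0]>60)&(I[:,:,2]>110),28.5,2500):
    for x in range(-100,70,30):
        k=(abs(b[:,0]-x)<2)&(b[:,1]<60)
        if k.sum()>5:print('yel',x,np.percentile(b[k,1],[1,99]))
for b in comps((I[:,:,2]-I[:,:,1]>70)&(np.indices(I.shape[:2])[0]<90)&(abs(np.indices(I.shape[:2])[1]-215)<40),36,10):
    print('red',len(b),b.mean(0),b.min(0),b.max(0), [ (x,round(b[abs(b[:,0]-x)<1.5][:,1].mean(),1)) for x in range(100,145,5) if (abs(b[:,0]-x)<1.5).any()])
```

```text
t 27.775 pos [511.6  24.5 183.9] rot [ 3.141e+00  1.000e-03 -1.190e-01] j [-0.02  0.24  1.65 -0.    1.25  1.67] F [-0.2  0.2  0. ] gap 33.1260453022808 tiltfix deg [-3.880e+00 -3.267e+01  2.000e-02] tool y [-0.119 -0.993  0.001]
blue ((-16.82455062866211, -1.9251995086669922), (49.27295684814453, 159.26023864746094), 89.70081329345703)
-90 [-25.657  22.2  ]
-60 [-26.1  21.6]
-30 [-25.6  22. ]
0 [-26.   22.4]
30 [-26.3  21.7]
60 [-26.6    20.268]
yel -100 [24.2   28.384]
yel -70 [23.6 42.6]
yel -40 [24.  42.5]
yel -10 [23.3   42.317]
yel 20 [23.6 42.2]
yel 50 [23. 42.]
red 179 [125.86815642  33.10167598  36.        ] [116.4  30.4  36. ] [135.1  35.9  36. ] [(115, np.float64(33.0)), (120, np.float64(33.3)), (125, np.float64(33.1)), (130, np.float64(33.0)), (135, np.float64(33.0))]
red 36 [109.52222222  32.41388889  36.        ] [106.4  31.1  36. ] [112.6  33.8  36. ] [(105, np.float64(32.5)), (110, np.float64(32.4))]
```

View pics/w7.png

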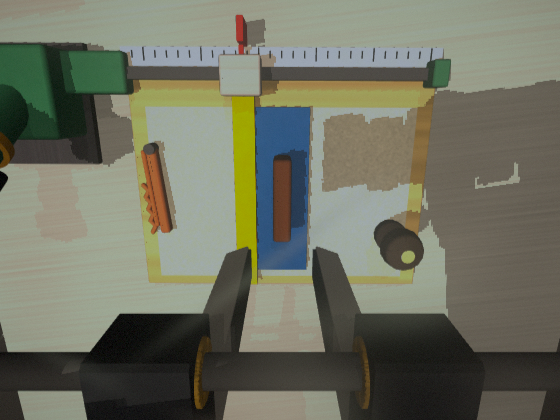

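The wrist view shows the blade at (282,190) flush along the bar, with its centre about 25 mm from the fence face and parallel. The pointer is within about 0.7 mm of the marker, and nothing touches the robot. Handing in.

```bash
python3 -c "
from cell import manip
print(manip.sign_off())"
```

```text
the job is handed in; nothing more can be done
None
```

I cranked the fence onto the marker (pointer within about 0.7 mm) and laid the nearer straightedge flat, flush and centred along its far side, then handed the job in at about 28 s; no verdict came back.

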